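# Plug the red test plug into the green socket of the control box

### The arm

A 7-joint arm with a two-finger parallel gripper is mounted at the origin on the work surface. World frame = base frame: x ahead of the robot, y to its left, z up, the work surface at z = 0. Lengths are in mm, angles in rad, forces in N, time in s.
With the tool pointing down it reaches from about 425 to 925 mm from the base axis. Payload 6.8 kg.
Tool frame: the origin (TCP) lies on the centre line of the jaws, within the pads' length; the fingertips stand 17 mm ahead of it and the grasp point (between the pads) lies 2 mm behind it; z points along the fingers, y is the line along which they close (so a half turn about z gives the same grasp; the last joint's range is limited). The gripper opens to 88 mm and grips with 3 to 60 N. Pads are 20 mm wide; open, the fingers measure 115 mm over their backs; the gripper's body (75 mm by 178 mm) begins 61 mm behind the grasp point.
Start: joints at [1.196, 0.477, 0.022, 1.555, -0.011, 1.109, -0.083], TCP at [177.969, -651.133, 239.664] pointing down, gripper open.
Joint ranges: [-2.96, 2.96], [-0.34, 2.1], [-1.41, 1.46], [0.24, 2.44], [-1.37, 4.51], [0.17, 1.92], [-2.96, 2.96]. Speed limits (rad/s): [2.39, 2.39, 3.14, 3.14, 3.14, 3.14, 3.14].

### API

Orientations are given as a rotation vector (axis times angle).
In Python, from rig import observe, get_image, camera_model, job_done, regions_of, mark_of gives the robot as it stands. The module is installed in compiled form; this text tells all that it offers.
- The arm moves only by the tool play_rows, never from a script. Its argument "steps" is a list of rows, each an object with "fingers": the closure, from 0 (fully open) to 1 (shut); "slide": the shift along the tool's x, y, z in m, a list of three; "dr": the turn, a rotation vector about the tool's x, y, z in rad, a list of three. A call has 1 to 8 rows; each row shifts and turns the commanded pose from where the row before left it, along the tool's axes as they then stand; what a row does not reach is not made up. A row lasts 1/10 s, in which the tool goes at most 50 mm and 8.59 degrees, less where a joint would pass 70% of its speed; a pose out of reach is approached as far as the arm can. A call is refused whole if a number of a shift passes 0.05 or a number of a turn 0.15, either way. A call with a gripper value outside its range is refused whole. The fingers move at their own pace and stop on an object; "squeeze" is the grip in N (left out, the last holds). Time passes only in rows, so rows that do not move let the fingers close. It gives the time, the measured TCP pose, the force, the opening and the grip force at its end, in the units of the state.
- observe(): the state, without advancing time (a new reading comes with each control period).
- get_image(name): name is "scene" or "top" or "wrist"; returns the picture (420x560x3 uint8, blue, green, red); there is no depth.
- camera_model(name): a dict with "vfov" (degrees; the focal length in pixels is half the picture's height over the tangent of half this angle, whatever the lens; pixels are square), "cx", "cy" (the principal point, pixels), "rvec" (rotation vector, rad) and "tvec" (3), from world to camera coordinates, as OpenCV has them. Camera axes: x right, y down, z forward; pixel columns grow to the right and rows downward; lengths in mm; the calibration is good to about 2 mm. A picture is of the moment at which its call begins: read the wrist's pose just before it. camera_model takes no time and is no camera call; for the wrist camera it gives the pose at the moment of the call.
- job_done(): hands the job in; it is judged then, once.
Trained networks look in the newest picture that a camera, given by its name, has taken for a name from the list of things; names that differ only in an ending like _2 or _b are one class to them, and where a whole thing is asked for, a point or a joint stands for the part that bears it (a point fixed in the world has none). Each returns a list of dicts, best first, with "confidence" (0 to 1); they miss things now and then, are a little off and sometimes report something else, mostly with a low value. They report only what shows in the picture. A call takes as long as a camera call. They do not tell look-alikes from the thing itself.
- regions_of(camera, name): "region" (420x560 bool, what is visible of it) and "extent" ([centre column, centre row, width, height] in pixels, round what is visible of it).
- mark_of(camera, name): "pixel" ([row, column] in pixels: a listed point, or the origin of a listed thing).
The state is a dict: "time": time; "qpos": joint angles; "joint_velocities": joint speeds; "joint_torque": joint torques, N m; "tcp_pos": TCP position; "orientation": TCP orientation; "wrist_force": force on the tool from outside, world axes, zero at the start; "torque": the same for the moment, N m; "width": finger opening in mm; "grip_force": force on a finger pad.
Only numpy, scipy, OpenCV 4.12 (cv2) and the standard library are available. Lean on these libraries where they do the work, as an engineer would, in place of code of your own. Each camera call takes 0.05 s, during which the arm holds its last target. There are 200 camera calls.

### The job

Take the red test plug out of its holder and put it into the green-rimmed socket of the black control box: do not drop it in from above, but keep hold until its tip is down inside the socket's funnel and slides into the hole. Leave it let go, fully home and upright in the socket, and leave the black plug and the alarm clock where they are.

Things in the scene. Friction and masses are not known exactly. Their poses are not given: they have to be found in the camera images.
- red_plug_mid (a point): Centre of the red handle (28 mm across, 85 mm long, z up) of a loose 120 g test plug. A brass pin 10 mm across reaches 34 mm below the handle, so the tip is 76.5 mm below this point. It stands upright, pin in the 18 mm hole of a fixed dark steel ring holder (60 mm across, 45 mm high); the handle rests on the ring and is free all round.
- green_socket_mouth (a point): Centre of the green socket's mouth, level with its rim (70 mm across, top 78 mm above the bench). Sockets green, orange, blue, in any order, 85 mm apart on a fixed black box (150x290, 72 high). The mouth is a funnel 52 mm wide, narrowing in 22 mm to an 18 mm bore 31 mm deep. Fully home, the plug's handle sits in the funnel, its centre 27 mm above this point.
- black_plug_mid (a point): Black test plug of the same shape in a like holder, at least 100 mm from the red one centre to centre; leave it alone. The point is the centre of its handle.
- clock: Black alarm clock, 60 x 110 x 85 mm high, loose, standing on the bench beyond the holders; leave it alone. Origin at the centre of its underside.
Things that resemble listed ones, but are neither listed nor needed, are in the scene too. What is meant by the part that bears red_plug_mid is not turquoise, and is the smaller of those in its own colour.

How it is judged (in metres and radians):
On the way, in this order (a step that is already met when the one before it is completed fails the run):
1. the red plug is lifted clear of its holder (height (world z) of red_plug_mid above 0.135 m), for 0.1 s.
2. the red plug, still held, has its tip at least 10 mm below the mouth of the green socket (horizontal distance between red_plug_mid and green_socket_mouth below 0.02 m and z of red_plug_mid in the frame of green_socket_mouth below 0.0665 m and contact force between red_plug and the fingers above 0.5 N), for 0.1 s.
At the end, for the whole second after the job is handed in: The red plug stands in the green socket, at rest: the centre of its handle within 15 mm of the socket's axis and no more than 36 mm above the mouth (fully home is 27), upright within 0.2 rad (horizontal distance between red_plug_mid and green_socket_mouth below 0.015 m and z of red_plug_mid in the frame of green_socket_mouth below 0.036 m and angle between red_plug_mid's own z axis and vertical below 0.2 rad and linear speed of red_plug below 0.02 m/s); the robot touches nothing.
It fails at once if the black plug is moved by more than 20 mm (distance of black_plug_mid from where it was at the start of the episode above 0.02 m).
It fails at once if the alarm clock is moved by more than 30 mm (distance of clock from where it was at the start of the episode above 0.03 m).
It also fails if it takes over 38 s, if anything falls off the work surface, if the arm or the gripper's body presses on something with over 40 N, if the wrist force passes 120 N, or if a joint passes its speed limit or range.

## Working session

There is one attempt and no reset: what is moved stays moved. The work goes in short steps, Python scripts to look and compute and a tool call to move; the robot and the scene stay as the last step left them, time stands still between calls to the robot, and variables do not carry over. Pictures are saved under pics/ and viewed, at most 10 in all, crops included, and the job is handed in when it is done.

Besides the shell and the picture viewer there is one more tool, called as a command line: name --argument value ..., lists and objects as JSON in quotes. play_rows: Moves the arm, as the interface text tells. Its arguments: {"type":"object","properties":{"steps":{"type":"array","items":{"type":"object","properties":{"fingers":{"type":"number"},"slide":{"type":"array","items":{"type":"number"}},"dr":{"type":"array","items":{"type":"number"}}}}},"squeeze":{"type":"number"}},"required":["steps"]}

```bash
mkdir -p pics; cat > h.py <<'E'
import numpy as np, cv2
from rig import *
def ray(cam,px,m=None):
    m=m or camera_model(cam); f=210/np.tan(np.radians(m['vfov'])/2)
    R=cv2.Rodrigues(np.array(m['rvec'],float))[0]; t=np.array(m['tvec'],float).ravel()
    d=R.T@np.array([(px[1]-m['cx'])/f,(px[0]-m['cy'])/f,1.]); return -R.T@t,d
def atz(cam,px,z,m=None):
    c,d=ray(cam,px,m); return c+d*(z-c[2])/d[2]
def tri(obs):
    A=np.zeros((3,3));b=np.zeros(3)
    for c,d in obs:
        d=d/np.linalg.norm(d);P=np.eye(3)-np.outer(d,d);A+=P;b+=P@c
    return np.linalg.solve(A,b)
def proj(cam,p,m=None):
    m=m or camera_model(cam); f=210/np.tan(np.radians(m['vfov'])/2)
    q=cv2.Rodrigues(np.array(m['rvec'],float))[0]@np.array(p,float)+np.array(m['tvec'],float).ravel()
    return m['cy']+f*q[1]/q[2], m['cx']+f*q[0]/q[2]
E
python3 - <<'E'
from h import *
np.set_printoptions(precision=1,suppress=True)
print(observe())
for c in('scene','top'):
    cv2.imwrite(f'pics/{c}.png',get_image(c))
    m=camera_model(c);print(c,m)
    for n,z in(('red_plug_mid',87.5),('green_socket_mouth',78),('black_plug_mid',87.5),('clock',0)):
        for r in mark_of(c,n): print(n,np.array(r['pixel']),round(r['confidence'],2),atz(c,r['pixel'],z,m))
E
```

```text
{'time': 0.0, 'qpos': array([ 1.2,  0.5,  0. ,  1.6, -0. ,  1.1, -0.1]), 'joint_velocities': array([-0.,  0., -0.,  0., -0., -0.,  0.]), 'joint_torque': array([ -0. , -58.3,   1.5, -27.3,  -0.1,   0. ,   0. ]), 'tcp_pos': array([ 177.8, -650.6,  238.7]), 'orientation': array([-3.1, -0.4,  0. ]), 'wrist_force': array([-0.7, -1.1, -0.6]), 'torque': array([ 0. , -0.1, -0. ]), 'grip_force': 0.0, 'width': 87.93773663298944}
scene {'vfov': 46.19048051370085, 'cx': 285.5483353307641, 'cy': 219.0795637370299, 'rvec': array([ 1.6,  1.8, -0.8]), 'tvec': array([ 122.4, -303.6, 1514.2])}
red_plug_mid [154.5 163.8] 0.79 [ 372.1 -380.6   87.5]
red_plug_mid [179.7 182.6] 0.72 [ 470.6 -305.4   87.5]
red_plug_mid [181.8 148.2] 0.55 [ 487.1 -381.3   87.5]
green_socket_mouth [226.3 381.7] 0.94 [573.8 143.9  78. ]
green_socket_mouth [295.8 223.8] 0.3 [ 794.3 -140.4   78. ]
black_plug_mid [192.9 253.4] 0.72 [ 502.4 -135.6   87.5]
clock [295.3 221.2] 0.62 [ 727.8 -166.8    0. ]
top {'vfov': 54.923449538211834, 'cx': 276.92091641419813, 'cy': 214.85464244309514, 'rvec': array([ 2.2, -2.1,  0.2]), 'tvec': array([-55.7, 595.5, 869.1])}
red_plug_mid [274.5 434.8] 0.9 [ 468.4 -382.    87.5]
red_plug_mid [309.4 438.8] 0.67 [ 396.1 -387.2   87.5]
red_plug_mid [272.6 399.5] 0.63 [ 471.  -306.9   87.5]
green_socket_mouth [227.8 190.8] 0.64 [559.2 143.6  78. ]
black_plug_mid [257.8 318.5] 0.48 [ 498.9 -134.4   87.5]
clock [167.6 327.3] 0.84 [ 723.8 -164.7    0. ]
```

View pics/scene.png

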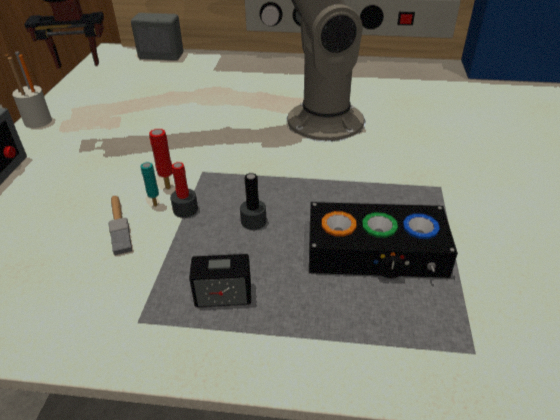

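View pics/top.png

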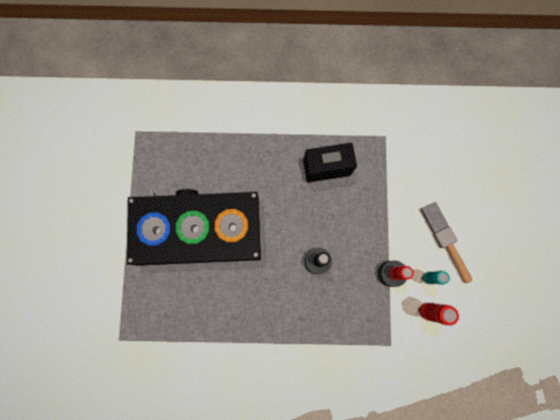

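The scene shows the true red plug in its ring at scene (180,182) / top (273,400). The taller red tool stands at scene (155,163), the turquoise one at (180,150), and the black plug at (193,252). The green socket is the middle one, at scene (225,380) / top (228,191).

```bash
python3 - <<'E'
from h import *
np.set_printoptions(precision=3,suppress=True)
def T(a,b): 
    o=[ray('scene',a),ray('top',b)];p=tri(o);print(p, [np.array(proj(c,p))-q for c,q in(('scene',a),('top',b))])
T((179.7,182.6),(272.6,399.5));T((226.3,381.7),(227.8,190.8));T((192.9,253.4),(257.8,318.5))
print('tops');T((133,159),(315,449));T((165,148),(277,442));T((165,179),(272,405))
for c in('scene','top'):
  im=get_image(c);h=cv2.cvtColor(im,cv2.COLOR_BGR2HSV)
  k=((h[...,0]>45)&(h[...,0]<80)&(h[...,1]>120)&(h[...,2]>60)).astype(np.uint8)
  n,l,s,ce=cv2.connectedComponentsWithStats(k);i=1+np.argmax(s[1:,4])
  (u,v),ax,_=cv2.fitEllipse(cv2.convexHull(np.argwhere(l==i)[:,::-1].astype(np.int32)));print(c,u,v,ax,atz(c,(v,u),78))
o=observe();print(cv2.Rodrigues(o['orientation'])[0],o['tcp_pos'],o['time'])
E
```

```text
[ 470.839 -306.027   87.8  ] [array([-0.069, -0.327]), array([ 0.049, -0.362])]
[560.614 145.807  66.813] [array([-0.009,  0.086]), array([0.   , 0.082])]
[ 499.159 -135.487   84.989] [array([0.03 , 0.354]), array([-0.038,  0.366])]
tops
[ 390.032 -376.077  159.005] [array([-0.208, -0.706]), array([ 0.102, -0.913])]
[ 462.899 -384.609  117.061] [array([-0.037, -0.135]), array([ 0.023, -0.157])]
[ 471.473 -306.613  128.104] [array([0.091, 0.405]), array([-0.065,  0.459])]
scene 379.57061767578125 223.89186096191406 (23.65061378479004, 35.67499542236328) [566.597 139.739  78.   ]
top 192.0450439453125 226.78024291992188 (33.750423431396484, 34.503334045410156) [561.492 141.027  78.   ]
[[ 0.965  0.264  0.   ]
 [ 0.264 -0.965  0.   ]
 [ 0.     0.    -1.   ]] [ 178.004 -651.129  239.658] 0.6
```

```bash
cat > plan.py <<'E'
from h import *
import sys
# plan.py x y z turn_about_tool_z n : rows
x,y,z,w,n=map(float,sys.argv[1:]);n=int(n);o=observe();R=cv2.Rodrigues(o['orientation'])[0]
d=(np.array([x,y,z])-o['tcp_pos'])/n/1000
for i in range(n):
    print(np.round(R.T@d,3).tolist(),round(w/n,3)); R=R@cv2.Rodrigues(np.array([0,0,w/n]))[0]
E
python3 plan.py 471 -306 230 -1.30 11
```

```text
[0.034, -0.023, 0.001] -0.118
[0.036, -0.019, 0.001] -0.118
[0.038, -0.015, 0.001] -0.118
[0.04, -0.01, 0.001] -0.118
[0.041, -0.005, 0.001] -0.118
[0.041, -0.0, 0.001] -0.118
[0.041, 0.004, 0.001] -0.118
[0.04, 0.009, 0.001] -0.118
[0.039, 0.014, 0.001] -0.118
[0.037, 0.018, 0.001] -0.118
[0.034, 0.023, 0.001] -0.118
```

play_rows --steps '[{"slide": [0.034, -0.023, 0.001], "dr": [0, 0, -0.118], "fingers": 0}, {"slide": [0.036, -0.019, 0.001], "dr": [0, 0, -0.118], "fingers": 0}, {"slide": [0.038, -0.015, 0.001], "dr": [0, 0, -0.118], "fingers": 0}, {"slide": [0.04, -0.01, 0.001], "dr": [0, 0, -0.118], "fingers": 0}, {"slide": [0.041, -0.005, 0.001], "dr": [0, 0, -0.118], "fingers": 0}, {"slide": [0.041, 0, 0.001], "dr": [0, 0, -0.118], "fingers": 0}, {"slide": [0.041, 0.004, 0.001], "dr": [0, 0, -0.118], "fingers": 0}]' --squeeze 25

```text
time: 1.3
tcp_pos: [364.8, -430.8, 233.0]
orientation: [2.68, 1.638, 0.0]
wrist_force: [0.3, -0.3, 0.4]
width: 88.0
grip_force: 0.0
```

play_rows --steps '[{"slide": [0.04, 0.009, 0.001], "dr": [0, 0, -0.118], "fingers": 0}, {"slide": [0.039, 0.014, 0.001], "dr": [0, 0, -0.118], "fingers": 0}, {"slide": [0.037, 0.018, 0.001], "dr": [0, 0, -0.118], "fingers": 0}, {"slide": [0.034, 0.023, 0.001], "dr": [0, 0, -0.118], "fingers": 0}, {"fingers": 0}, {"fingers": 0}]'

```text
validation failed for argument at $.st...
```

```bash
python3 - <<'E'
from h import *
np.set_printoptions(precision=3,suppress=True)
o=observe();print(o['tcp_pos'],cv2.Rodrigues(o['orientation'])[0],o['qpos'],o['time'])
m=camera_model('wrist');im=get_image('wrist');cv2.imwrite('pics/w1.png',im)
for r in mark_of('wrist','red_plug_mid'):print(r,atz('wrist',r['pixel'],87.5,m))
print('exp',proj('wrist',(471,-306,130),m),proj('wrist',(471,-306,87.5),m))
E
python3 plan.py 471 -306 103 0 4
```

```text
[ 364.808 -430.802  232.952] [[ 0.456  0.89   0.   ]
 [ 0.89  -0.456 -0.001]
 [-0.     0.001 -1.   ]] [ 0.958  0.316 -0.247  1.818  0.089  1.017  0.203] 1.3
{'pixel': [90.0, 363.1], 'confidence': 0.7} [ 458.999 -385.401   87.5  ]
exp (np.float64(-47.45657622174298), np.float64(344.09719521600624)) (np.float64(-25.78890102972946), np.float64(333.61676156208677))
[0.038, 0.009, 0.033] 0.0
[0.038, 0.009, 0.033] 0.0
[0.038, 0.009, 0.033] 0.0
[0.038, 0.009, 0.033] 0.0
```

View pics/w1.png

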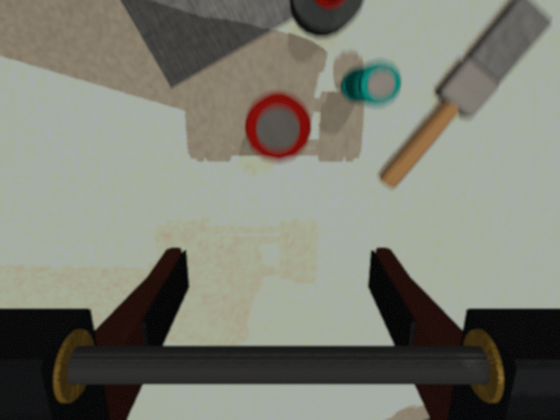

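The wrist view shows the big red tool at (125,278), the turquoise one at (83,378) and the ring with the red plug at the top edge (5,328). The second call was refused, so I'm resending its rows with every field filled in.

play_rows --steps '[{"slide": [0.04, 0.009, 0.001], "dr": [0, 0, -0.118], "fingers": 0}, {"slide": [0.039, 0.014, 0.001], "dr": [0, 0, -0.118], "fingers": 0}, {"slide": [0.037, 0.018, 0.001], "dr": [0, 0, -0.118], "fingers": 0}, {"slide": [0.01, 0.007, 0.001], "dr": [0, 0, -0.118], "fingers": 0}, {"slide": [0, 0, 0], "dr": [0, 0, 0], "fingers": 0}, {"slide": [0, 0, 0], "dr": [0, 0, 0], "fingers": 0}]'

```text
time: 2.0
tcp_pos: [450.8, -329.7, 228.6]
orientation: [-2.233, -2.209, 0.001]
wrist_force: [-0.3, -0.3, 0.2]
width: 87.3
grip_force: 0.0
```

```bash
python3 - <<'E'
from h import *
np.set_printoptions(precision=3,suppress=True)
o=observe();print(o['tcp_pos'],cv2.Rodrigues(o['orientation'])[0],o['qpos'],o['time'])
m=camera_model('wrist');im=get_image('wrist');cv2.imwrite('pics/w2.png',im)
for r in mark_of('wrist','red_plug_mid'):print(r,atz('wrist',r['pixel'],87.5,m))
print('exp',proj('wrist',(471,-306,130),m),proj('wrist',(471,-306,87.5),m))
h=cv2.cvtColor(im,cv2.COLOR_BGR2HSV)
k=(((h[...,0]<8)|(h[...,0]>172))&(h[...,1]>150)&(h[...,2]>60)).astype(np.uint8)
n,l,s,ce=cv2.connectedComponentsWithStats(k);print([(a,b) for a,b in zip(s.tolist(),ce) if a[4]>150])
E
```

```text
[ 450.769 -329.687  228.606] [[ 0.011  1.    -0.001]
 [ 1.    -0.011 -0.001]
 [-0.001 -0.001 -1.   ]] [ 0.833  0.325 -0.386  1.828  0.143  1.015  0.379] 2.0
{'pixel': [258.4, 203.9], 'confidence': 0.71} [ 386.812 -382.11    87.5  ]
{'pixel': [175.6, 302.1], 'confidence': 0.7} [ 469.723 -311.044   87.5  ]
{'pixel': [254.4, 291.9], 'confidence': 0.63} [ 461.637 -379.2     87.5  ]
exp (np.float64(182.27909550192516), np.float64(307.84153041637705)) (np.float64(169.31823049856007), np.float64(303.77390808278227))
[([0, 0, 560, 420, 230705], array([280.344, 208.973])), ([286, 148, 43, 57, 1289], array([304.858, 171.986])), ([173, 217, 62, 108, 3206], array([208.58 , 262.528]))]
```

View pics/w2.png

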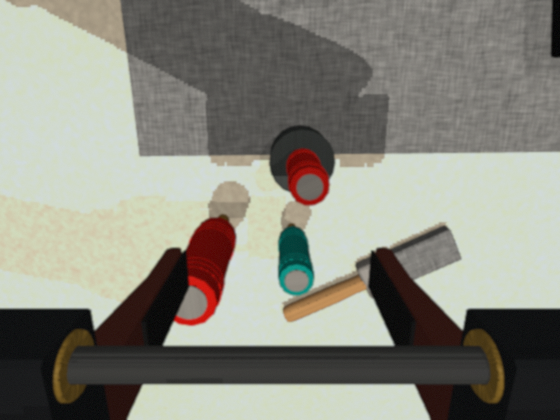

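The wrist view shows the red plug's cap at (186,309) with its ring at (157,302). The big red tool's cap is at (300,190) and the turquoise cap at (280,297).

```bash
python3 - <<'E'
from h import *
print(atz('wrist',(186.5,309.5),130),atz('wrist',(157,302),45),observe()['time'])
E
python3 plan.py 472 -308 105 0 6
```

```text
[ 471.70979667 -309.57901508  130.        ] [ 471.68887226 -304.36290921   45.        ] 2.1
[0.004, 0.004, 0.021] 0.0
[0.004, 0.004, 0.021] 0.0
[0.004, 0.004, 0.021] 0.0
[0.004, 0.004, 0.021] 0.0
[0.004, 0.004, 0.021] 0.0
[0.004, 0.004, 0.021] 0.0
```

play_rows --steps '[{"slide": [0.0225, 0.021, 0], "dr": [0, 0, 0], "fingers": 0}, {"slide": [0, 0, 0.033], "dr": [0, 0, 0], "fingers": 0}, {"slide": [0, 0, 0.03], "dr": [0, 0, 0], "fingers": 0}, {"slide": [0, 0, 0.03], "dr": [0, 0, 0], "fingers": 0}, {"slide": [0, 0, 0.02], "dr": [0, 0, 0], "fingers": 0}, {"slide": [0, 0, 0.01], "dr": [0, 0, 0], "fingers": 0}, {"slide": [0, 0, 0], "dr": [0, 0, 0], "fingers": 0}, {"slide": [0, 0, 0], "dr": [0, 0, 0], "fingers": 0}]'

```text
time: 2.9
tcp_pos: [473.0, -306.9, 106.5]
orientation: [2.229, 2.212, 0.0]
wrist_force: [0.9, 0.2, 0.0]
width: 88.1
grip_force: 0.0
```

play_rows --steps '[{"slide": [0, 0, 0], "dr": [0, 0, 0], "fingers": 1}, {"slide": [0, 0, 0], "dr": [0, 0, 0], "fingers": 1}, {"slide": [0, 0, 0], "dr": [0, 0, 0], "fingers": 1}, {"slide": [0, 0, 0], "dr": [0, 0, 0], "fingers": 1}, {"slide": [0, 0, 0], "dr": [0, 0, 0], "fingers": 1}, {"slide": [0, 0, 0], "dr": [0, 0, 0], "fingers": 1}]' --squeeze 25

```text
time: 3.5
tcp_pos: [472.8, -306.1, 105.7]
orientation: [2.228, 2.215, 0.0]
wrist_force: [0.7, -0.1, -0.7]
width: 43.5
grip_force: 0.0
```

play_rows --steps '[{"slide": [0, 0, 0], "dr": [0, 0, 0], "fingers": 1}, {"slide": [0, 0, 0], "dr": [0, 0, 0], "fingers": 1}, {"slide": [0, 0, 0], "dr": [0, 0, 0], "fingers": 1}, {"slide": [0, 0, 0], "dr": [0, 0, 0], "fingers": 1}, {"slide": [0, 0, 0], "dr": [0, 0, 0], "fingers": 1}]' --squeeze 25

```text
time: 4.0
tcp_pos: [472.7, -306.0, 105.6]
orientation: [-2.228, -2.215, 0.0]
wrist_force: [-0.7, 0.3, -0.2]
width: 27.8
grip_force: 25.0
```

play_rows --steps '[{"slide": [0, 0, -0.01], "dr": [0, 0, 0], "fingers": 1}, {"slide": [0, 0, -0.02], "dr": [0, 0, 0], "fingers": 1}, {"slide": [0, 0, -0.03], "dr": [0, 0, 0], "fingers": 1}, {"slide": [0, 0, -0.03], "dr": [0, 0, 0], "fingers": 1}, {"slide": [0, 0, -0.03], "dr": [0, 0, 0], "fingers": 1}, {"slide": [0, 0, -0.03], "dr": [0, 0, 0], "fingers": 1}, {"slide": [0, 0, -0.01], "dr": [0, 0, 0], "fingers": 1}, {"slide": [0, 0, 0], "dr": [0, 0, 0], "fingers": 1}]'

```text
time: 4.8
tcp_pos: [473.4, -306.3, 267.2]
orientation: [2.226, 2.212, 0.001]
wrist_force: [0.6, 0.1, -1.9]
width: 27.3
grip_force: 25.0
```

```bash
python3 - <<'E'
from h import *
np.set_printoptions(precision=3,suppress=True)
o=observe();print(o['tcp_pos'],o['qpos'],o['width'],o['grip_force'])
E
python3 plan.py 563 80 265 0 10
```

```text
[ 473.355 -306.35   267.166] [ 0.796  0.297 -0.407  1.774  0.131  1.094  0.338] 27.30964288802474 24.988022446632385
[0.039, 0.009, 0.0] 0.0
[0.039, 0.009, 0.0] 0.0
[0.039, 0.009, 0.0] 0.0
[0.039, 0.009, 0.0] 0.0
[0.039, 0.009, 0.0] 0.0
[0.039, 0.009, 0.0] 0.0
[0.039, 0.009, 0.0] 0.0
[0.039, 0.009, 0.0] 0.0
[0.039, 0.009, 0.0] 0.0
[0.039, 0.009, 0.0] 0.0
```

play_rows --steps '[{"slide": [0.02, 0.004, 0], "dr": [0, 0, 0], "fingers": 1}, {"slide": [0.036, 0.009, 0], "dr": [0, 0, 0], "fingers": 1}, {"slide": [0.039, 0.009, 0], "dr": [0, 0, 0], "fingers": 1}, {"slide": [0.039, 0.009, 0], "dr": [0, 0, 0], "fingers": 1}, {"slide": [0.039, 0.009, 0], "dr": [0, 0, 0], "fingers": 1}, {"slide": [0.039, 0.009, 0], "dr": [0, 0, 0], "fingers": 1}, {"slide": [0.039, 0.009, 0], "dr": [0, 0, 0], "fingers": 1}, {"slide": [0.039, 0.009, 0], "dr": [0, 0, 0], "fingers": 1}]'

```text
time: 5.6
tcp_pos: [540.5, -15.1, 263.6]
orientation: [-2.227, -2.213, 0.003]
wrist_force: [0.6, -0.0, -1.3]
width: 27.7
grip_force: 25.0
```

play_rows --steps '[{"slide": [0.039, 0.009, 0], "dr": [0, 0, 0], "fingers": 1}, {"slide": [0.034, 0.009, 0], "dr": [0, 0, 0], "fingers": 1}, {"slide": [0.022, 0.004, 0], "dr": [0, 0, 0], "fingers": 1}, {"slide": [0, 0, 0], "dr": [0, 0, 0], "fingers": 1}, {"slide": [0, 0, 0], "dr": [0, 0, 0], "fingers": 1}]'

```text
time: 6.1
tcp_pos: [563.2, 78.1, 263.9]
orientation: [-2.226, -2.215, 0.004]
wrist_force: [-1.0, -0.7, -1.1]
width: 27.5
grip_force: 25.0
```

```bash
cat > look.py <<'E'
from h import *
import sys
np.set_printoptions(precision=2,suppress=True)
o=observe();print(o['tcp_pos'],cv2.Rodrigues(o['orientation'])[0],o['qpos'],o['width'],o['time'])
m=camera_model('wrist');im=get_image('wrist');cv2.imwrite(sys.argv[1],im)
for r in mark_of('wrist','green_socket_mouth'):print(r,atz('wrist',r['pixel'],78,m))
h=cv2.cvtColor(im,cv2.COLOR_BGR2HSV)
k=((h[...,0]>45)&(h[...,0]<80)&(h[...,1]>120)&(h[...,2]>50)).astype(np.uint8)
n,l,s,ce=cv2.connectedComponentsWithStats(k);i=1+np.argmax(s[1:,4])
(u,v),ax,_=cv2.fitEllipse(cv2.convexHull(np.argwhere(l==i)[:,::-1].astype(np.int32)));print(u,v,ax,atz('wrist',(v,u),78,m))
E
python3 look.py pics/w3.png
```

```text
[563.17  78.13 263.89] [[ 0.  1. -0.]
 [ 1. -0. -0.]
 [-0. -0. -1.]] [ 0.23  0.34 -0.59  1.75  0.21  1.11 -0.44] 27.459512602826162 6.1
{'pixel': [114.0, 277.7], 'confidence': 0.95} [562.42 141.57  78.  ]
278.8610534667969 112.84498596191406 (85.2411880493164, 87.23902893066406) [563.43 142.54  78.  ]
```

View pics/w3.png

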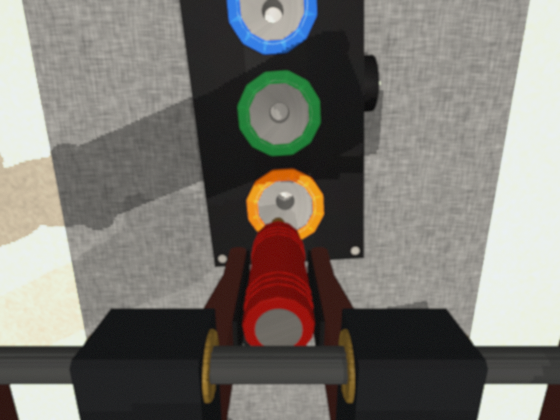

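The plug is held with its tip seen at (222,278) and its cap at (329,277). The green socket is at (113,279), which puts it near (563,142). I'll check the plug's tilt in the hand.

```bash
python3 - <<'E'
from h import *
for z in(288.3,203,169.3): print(proj('wrist',(563.2,78.1,z)))
print(atz('wrist',(329,277.5),288.3),atz('wrist',(220,277.5),169.3))
E
```

```text
(np.float64(316.59802151533466), np.float64(277.23762824661077))
(np.float64(233.34666259738762), np.float64(277.91508197973394))
(np.float64(215.105785124941), np.float64(278.0635161999049))
[563.25042221  72.55741961 288.3       ] [562.7805028   74.53026013 169.3       ]
```

play_rows --steps '[{"slide": [0.02, 0, 0], "dr": [0, 0, 0], "fingers": 1}, {"slide": [0.028, 0, 0], "dr": [0, 0, 0], "fingers": 1}, {"slide": [0.02, 0, 0], "dr": [0, 0, 0], "fingers": 1}, {"slide": [0, 0, 0.03], "dr": [0, 0, 0], "fingers": 1}, {"slide": [0, 0, 0.03], "dr": [0, 0, 0], "fingers": 1}, {"slide": [0, 0, 0.02], "dr": [0, 0, 0], "fingers": 1}, {"slide": [0, 0, 0], "dr": [0, 0, 0], "fingers": 1}, {"slide": [0, 0, 0], "dr": [0, 0, 0], "fingers": 1}]'

```text
time: 7.0
tcp_pos: [564.7, 145.3, 185.9]
orientation: [2.23, 2.213, -0.001]
wrist_force: [-0.0, -0.1, -1.5]
width: 27.7
grip_force: 25.0
```

```bash
python3 look.py pics/w4.png; python3 -c "
from h import *
im=get_image('scene')[130:280,290:470];cv2.imwrite('pics/s4.png',np.hstack([cv2.resize(im,(400,333)),cv2.resize(cv2.imread('pics/w4.png')[60:380,100:460],(375,333))]))"
```

```text
[564.68 145.28 185.87] [[ 0.01  1.   -0.  ]
 [ 1.   -0.01 -0.  ]
 [-0.   -0.   -1.  ]] [ 0.09  0.45 -0.59  1.8   0.29  0.98 -0.62] 27.65408745037571 7.0
{'pixel': [218.4, 275.2], 'confidence': 0.69} [562.34 139.99  78.  ]
276.669921875 213.8093719482422 (96.93572998046875, 101.88272857666016) [563.44 143.5   78.  ]
```

View pics/s4.png

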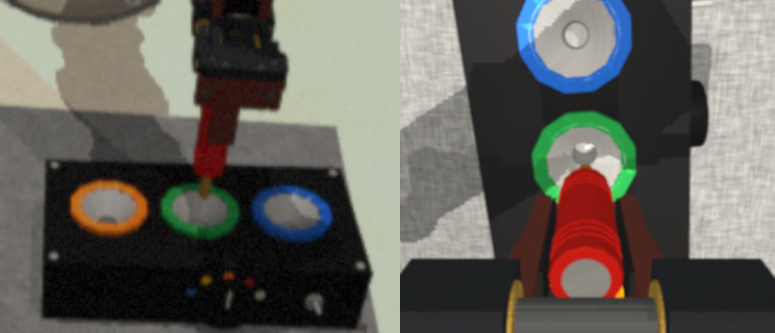

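The tip is centred over the green funnel, so I'll descend while held.

play_rows --steps '[{"slide": [0, -0.001, 0.01], "dr": [0, 0, 0], "fingers": 1}, {"slide": [0, 0, 0.01], "dr": [0, 0, 0], "fingers": 1}, {"slide": [0, 0, 0.01], "dr": [0, 0, 0], "fingers": 1}, {"slide": [0, 0, 0], "dr": [0, 0, 0], "fingers": 1}, {"slide": [0, 0, 0], "dr": [0, 0, 0], "fingers": 1}]'

```text
time: 7.65
tcp_pos: [563.2, 146.4, 155.1]
orientation: [-2.227, -2.214, 0.001]
wrist_force: [0.6, 0.1, -2.1]
width: 27.5
grip_force: 25.0
```

play_rows --steps '[{"slide": [0, 0, 0.005], "dr": [0, 0, 0], "fingers": 1}, {"slide": [0, 0, 0.005], "dr": [0, 0, 0], "fingers": 1}, {"slide": [0, 0, 0], "dr": [0, 0, 0], "fingers": 1}]'

```text
time: 7.95
tcp_pos: [563.1, 146.2, 144.9]
orientation: [-2.228, -2.214, 0.002]
wrist_force: [0.5, 0.8, -1.7]
width: 27.7
grip_force: 25.0
```

play_rows --steps '[{"slide": [0, 0, 0.005], "dr": [0, 0, 0], "fingers": 1}, {"slide": [0, 0, 0.005], "dr": [0, 0, 0], "fingers": 1}, {"slide": [0, 0, 0.005], "dr": [0, 0, 0], "fingers": 1}, {"slide": [0, 0, 0.003], "dr": [0, 0, 0], "fingers": 1}, {"slide": [0, 0, 0], "dr": [0, 0, 0], "fingers": 1}]'

```text
time: 8.45
tcp_pos: [563.1, 146.3, 127.0]
orientation: [-2.228, -2.214, 0.001]
wrist_force: [-0.7, 0.3, -1.5]
width: 27.6
grip_force: 25.0
```

play_rows --steps '[{"slide": [0, 0, 0.002], "dr": [0, 0, 0], "fingers": 1}, {"slide": [0, 0, 0.001], "dr": [0, 0, 0], "fingers": 1}, {"slide": [0, 0, 0], "dr": [0, 0, 0], "fingers": 1}]'

```text
time: 8.75
tcp_pos: [563.8, 146.2, 124.9]
orientation: [2.228, 2.214, 0.0]
wrist_force: [-0.0, -1.7, 0.3]
width: 27.6
grip_force: 25.0
```

Light contact, about home. Opening the fingers, then going straight up.

play_rows --steps '[{"slide": [0, 0, 0], "dr": [0, 0, 0], "fingers": 0}, {"slide": [0, 0, 0], "dr": [0, 0, 0], "fingers": 0}, {"slide": [0, 0, 0], "dr": [0, 0, 0], "fingers": 0}, {"slide": [0, 0, 0], "dr": [0, 0, 0], "fingers": 0}, {"slide": [0, 0, 0], "dr": [0, 0, 0], "fingers": 0}, {"slide": [0, 0, 0], "dr": [0, 0, 0], "fingers": 0}]'

```text
time: 9.35
tcp_pos: [563.5, 146.4, 124.6]
orientation: [2.228, 2.215, 0.0]
wrist_force: [-0.4, -0.1, -0.4]
width: 72.3
grip_force: 0.0
```

play_rows --steps '[{"slide": [0, 0, -0.01], "dr": [0, 0, 0], "fingers": 0}, {"slide": [0, 0, -0.03], "dr": [0, 0, 0], "fingers": 0}, {"slide": [0, 0, -0.03], "dr": [0, 0, 0], "fingers": 0}, {"slide": [0, 0, -0.03], "dr": [0, 0, 0], "fingers": 0}, {"slide": [-0.03, 0, -0.02], "dr": [0, 0, 0], "fingers": 0}, {"slide": [-0.04, 0, 0], "dr": [0, 0, 0], "fingers": 0}, {"slide": [0, 0, 0], "dr": [0, 0, 0], "fingers": 0}, {"slide": [0, 0, 0], "dr": [0, 0, 0], "fingers": 0}]'

```text
time: 10.15
tcp_pos: [563.1, 75.4, 245.3]
orientation: [2.23, 2.212, 0.001]
wrist_force: [0.0, 0.7, 0.6]
width: 87.6
grip_force: 0.0
```

```bash
python3 - <<'E'
from h import *
np.set_printoptions(precision=1,suppress=True)
a,b=get_image('scene'),get_image('wrist')
for c in('scene','wrist'):
  for r in mark_of(c,'red_plug_mid'): print(c,r,atz(c,r['pixel'],105))
o=observe();print(o['tcp_pos'],o['width'],o['time'])
for z in(147.5,105,78):print([np.array(proj(c,(563.3,142,z))) for c in('scene','wrist')])
cv2.imwrite('pics/end.png',np.hstack([cv2.resize(a[130:280,290:470],(400,333)),cv2.resize(b,(400,333))]))
E
```

```text
scene {'pixel': [180.7, 147.8], 'confidence': 0.93} [ 506.3 -372.3  105. ]
scene {'pixel': [154.2, 163.3], 'confidence': 0.87} [ 397.2 -371.   105. ]
scene {'pixel': [216.4, 380.7], 'confidence': 0.66} [574.9 138.6 105. ]
wrist {'pixel': [119.2, 278.7], 'confidence': 0.63} [563.3 140.7 105. ]
[562.8  78.  244.7] 88.25240286387746 10.35
[array([196.4, 384.8]), array([122.2, 278.7])]
[array([212.9, 382.2]), array([117.5, 278.7])]
[array([222.9, 380.6]), array([115.1, 278.6])]
```

View pics/end.png

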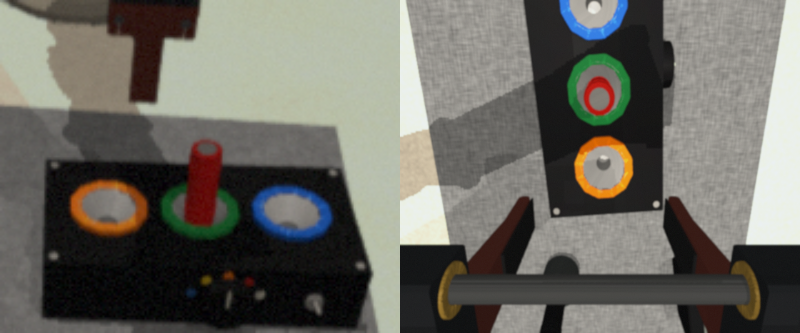

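The plug stands upright in the green socket. Its top is at scene row 196, which matches the row expected when fully home (196.4), and the gripper is clear.

```bash
python3 -c "
from rig import job_done
print(job_done())"
```

```text
the job is handed in; nothing more can be done
None
```

The red plug is fully home and upright in the green socket, released with the gripper clear; the arm never touched the black plug or the clock, and I handed the job in at about 10.4 s (no verdict was returned).

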